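Hang the room gauge on its bolt by the hidden keyhole

TASK

Pick up the room gauge that is standing on the bench and hang it by the keyhole in its back on the bolt of the rack upright, dial facing outwards and the gauge upright, flat against the upright. The bolt is clamped somewhere in its slot and the keyhole is out of sight behind the gauge, so feel for it gently without forcing, lower the gauge until the bolt carries it, and only then let go; do not let it drop and leave the other things where they are.

Things in the scene. Friction and masses are not known exactly. Their poses are not given: they have to be found in the camera images.
- gauge: Loose room gauge: upright grey block 30 mm deep (x), 62 wide (y), 110 tall (z), 0.14-0.23 kg, two round white dials on its front, standing on the bench, turned any way. Origin: centre of underside; +x out of the dial face, +z up. Its back (x = -15 mm) has a keyhole. Take it across its 62 mm width near the top: nothing fits between its back and the upright.
- keyhole_end (a point): Point on the gauge's back face where the bolt's axis lies when it hangs fully down: (-15, 0, 80) mm in the gauge's frame and axes. The keyhole slot here is 9 mm wide, in a 4 mm thick back wall; its closed upper end is at z = 83 mm.
- keyhole_mouth (a point): Centre of the keyhole's wide mouth, 20 mm wide and 17 tall, on the back face: (-15, 0, 63.5) mm in the gauge's frame, 16.5 mm below keyhole_end. It narrows upwards with sloping sides into the slot. The hollow behind the back wall (28 mm wide, z 44 to 95 mm) reaches 15 mm deep from the back face. The back below the mouth is plain and flat.
- dial (a point): Centre of the upper, larger dial on the front face: (15, 0, 74) mm in the gauge's frame.
- rack: Fixed white bench-top rack, 340 mm long, with jars and boxes. Origin on the bench below the outer face of the slotted upright that carries the bolt; +x outwards from that face, +z up; the rack lies to its -x. Upright 41 mm wide and deep, ends 189 mm above the bench. Boards (160 mm wide) start 42 mm behind the face, jars (up to 203 mm high) 130 mm behind it.
- slot (a point): Centre of the upper slot (9 x 38 mm) in the upright's outer face, 163 mm up; axes as the rack's. A steel bolt stands straight out (+x) on the slot's centre line: neck 6 mm dia, 7 long, then head 13 dia, 5 thick (end 12 mm out). It is clamped tight at a height not measured: 15 mm below to 15 mm above this point. Over 25 N between gauge and rack or bolt is too much.
- jar: Bystander: white plastic jar, 54 mm in diameter, 85 mm tall; origin at the centre of its underside.
- carton: Bystander: small yellow and blue carton, 50 x 50 x 90 mm; origin at the centre of its underside.
- cutter: Bystander: blue box cutter lying flat, 130 x 22 x 15 mm; origin at the centre of its underside, x along its length.
Things that resemble listed ones, but are neither listed nor needed, are in the scene too. What is meant by the gauge is not red, and is the larger of those in its own colour.

How it is judged:
On the way, in this order (a step that is already met when the one before it is completed fails the run):
1. the gauge is lifted clear of the bench in the fingers (contact force between the fingers and gauge above 0.3 N and height (world z) of gauge above 0.03 m), for 0.2 s.
2. still held, the gauge has gone over the bolt head: back flush with the upright (within 5 mm), dial outwards (contact force between the fingers and gauge above 0.3 N and x of keyhole_end in the frame of slot between -0.003 and 0.005 m and y of keyhole_end in the frame of slot between -0.008 and 0.008 m and z of keyhole_end in the frame of slot between -0.019 and 0.038 m and x of dial in the frame of slot above 0.022 m), for 0.1 s.
At the end, for the whole second after the job is handed in: The gauge hangs released and at rest: keyhole_end within 5.5 mm of the upright's face, 5 mm sideways and 19 mm in height of the slot's centre, dial outwards, upright within 8 degrees, its weight on the bolt; jar, carton and cutter within 20 mm of their start (x of keyhole_end in the frame of slot between -0.003 and 0.0055 m and y of keyhole_end in the frame of slot between -0.005 and 0.005 m and z of keyhole_end in the frame of slot between -0.019 and 0.019 m and x of dial in the frame of slot above 0.022 m and angle between gauge's own z axis and vertical below 0.14 rad and linear speed of gauge below 0.02 m/s and contact force between gauge and rack above 0.5 N and distance of each of jar, carton, cutter from where it was at the start of the episode below 0.02 m); the robot touches nothing.
It fails at once if the gauge is forced against the bolt or the rack with more than 25 N (contact force between gauge and rack above 25 N).
It fails at once if the gauge falls: out of the fingers it moves faster than 0.25 m/s (contact force between the fingers and gauge below 0.05 N and linear speed of gauge above 0.25 m/s).
It fails at once if jar, carton or cutter is pushed more than 20 mm (distance of any of jar, carton, cutter from where it was at the start of the episode above 0.02 m).
It also fails if it takes over 72 s, if anything falls off the work surface, if the arm or the gripper's body presses on something with over 40 N, if the wrist force passes 120 N, or if a joint passes its speed limit or range.

ROBOT

A 6-joint arm with a two-finger parallel gripper is mounted at the origin on the work surface. World frame = base frame: x ahead of the robot, y to its left, z up, the work surface at z = 0. Lengths are in m, angles in rad, forces in N, time in s.
With the tool pointing down it reaches from about 0.3 to 0.85 m from the base axis. Payload 5.4 kg.
Tool frame: the origin (TCP) lies on the centre line of the jaws, within the pads' length; the fingertips stand 19 mm ahead of it and the grasp point (between the pads) is the TCP; z points along the fingers, y is the line along which they close (so a half turn about z gives the same grasp; the last joint's range is limited). The gripper opens to 85 mm and grips with 20 to 120 N. Pads are 22 mm wide; open, the fingers measure 114 mm over their backs; the gripper's body (76 mm by 85 mm) begins 54 mm behind the grasp point. The pads swing forward as they close: fully open they stand 13 mm farther back than shut.
Start: joints at [1.008, 0.158, 1.597, -0, 1.386, -0.21], TCP at [0.199, 0.54, 0.218] pointing down, gripper open.
Joint ranges: [-2.91, 2.91], [-0.94, 2.29], [0.18, 2.7], [-1.29, 4.43], [0.17, 2.64], [-3, 3]. Speed limits (rad/s): [2.57, 2.57, 3.14, 3.14, 3.14, 3.14].

INTERFACE

Orientations are given as a unit quaternion [x, y, z, w].
In Python, from rig import * gives the robot as it stands. The module is installed in compiled form; this text tells all that it offers.
- The arm moves only by the tool apply_moves, never from a script. Its argument "moves" is a list of rows, each a list of 3 entries, a list of its own where there are three numbers: the opening, from 0 (shut) to 1 (fully open), then the shift along the world's x, y, z scaled (see below), then the turn, a rotation vector about the world's x, y, z scaled (see below). A call has 1 to 5 rows; each row is the pose to reach, as a shift and turn from the pose commanded when the call began; what a row does not reach only later rows make up. The controller multiplies each number of a shift by 200 mm and each number of a turn by 0.5 rad. A row lasts 1/8 s, in which the tool goes at most 62.5 mm and 10.7 degrees, less where a joint would pass 70% of its speed; a pose out of reach is approached as far as the arm can. A call with a number of a shift or a turn outside -1 to 1 is refused whole. A call with a gripper value outside its range is refused whole. The fingers move at their own pace and stop on an object; "force" is the grip in N (left out, the last holds). Time passes only in rows, so rows that repeat a pose let the fingers close. It gives the time, the measured TCP pose, the force, the opening and the grip force at its end, in the units of the state.
- get_state(): the state, without advancing time (a new reading comes with each control period).
- get_image(name): name is "side" or "top" or "wrist"; returns a dict with "frame" (384x512x3 uint8, red, green, blue), "depth" (384x512 float32, m along the optical axis (not along the pixel's ray), 0 where there is no reading), "camera_matrix" (3x3 intrinsics, pixels), "extrinsics" (4x4, takes a point from camera to world coordinates); the wrist camera has in their place "T_tool_cam" (4x4, takes a point from camera to tool coordinates, whose origin is the TCP and whose axes are the flange's). Camera axes: x right, y down, z forward; pixel columns grow to the right and rows downward; lengths in m; the calibration is good to about 2 mm. A picture is of the moment at which its call begins: read the wrist's pose just before it.
- sign_off(): hands the job in; it is judged then, once.
The state is a dict: "clock": time; "q": joint angles; "joint_velocities": joint speeds; "joint_torque": joint torques, N m; "ee_pos": TCP position; "eef_rot": TCP orientation; "contact_force": force on the tool from outside, world axes, zero at the start; "torque": the same for the moment, N m; "finger_gap": opening from 0.0 (shut) to 1.0 (fully open); "grip_force": force on a finger pad.
Only numpy, scipy, OpenCV 4.12 (cv2) and the standard library are available. Lean on these libraries where they do the work, as an engineer would, in place of code of your own. Each camera call takes 0.05 s, during which the arm holds its last target. There are 200 camera calls.

## Working session

There is one attempt and no reset: what is moved stays moved. The work goes in short steps, Python scripts to look and compute and a tool call to move; the robot and the scene stay as the last step left them, time stands still between calls to the robot, and variables do not carry over. Pictures are saved under pics/ and viewed, at most 10 in all, crops included, and the job is handed in when it is done.

Besides the shell and the picture viewer there is one more tool, called after ">>>" as name([rows], argument=value, ...), one row to a line, values as JSON. apply_moves: Moves the arm, as the interface text tells. Shifts and turns lie within -1 to 1; 1 stands for 200 mm of shift or 0.5 rad of turn. Its arguments: {"type":"object","properties":{"moves":{"type":"array"},"force":{"type":"number"}},"required":["moves"]}

```bash
mkdir -p pics
cat > h.py <<'E'
import numpy as np, cv2
from rig import *
from scipy.spatial.transform import Rotation as R
def shot(n):
    s=get_state(); im=get_image(n)
    K=np.array(im['camera_matrix'])
    if n=='wrist':
        T=np.eye(4);T[:3,:3]=R.from_quat(s['eef_rot']).as_matrix();T[:3,3]=s['ee_pos'];T=T@np.array(im['T_tool_cam'])
    else: T=np.array(im['extrinsics'])
    d=im['depth'];h,w=d.shape
    u,v=np.meshgrid(np.arange(w),np.arange(h))
    P=np.stack([(u-K[0,2])/K[0,0]*d,(v-K[1,2])/K[1,1]*d,d],-1)@T[:3,:3].T+T[:3,3]
    P[d==0]=np.nan
    return im['frame'],P,K,T
E
python3 - <<'E'
from h import *
a=[]
for n in('side','top'):
    f,P,K,T=shot(n); np.savez(n,f=f,P=P,K=K,T=T); a.append(f); print(n,T.round(3).tolist(),K[0,0])
    cv2.imwrite(f'pics/{n}0.png',f[...,::-1])
print(get_state())
E
```

```text
side [[-0.882, -0.343, 0.323, 0.185], [-0.471, 0.628, -0.619, 0.568], [0.009, -0.699, -0.715, 0.966], [0.0, 0.0, 0.0, 1.0]] 498.91680191653086
top [[0.029, -0.986, 0.164, 0.405], [-0.999, -0.026, 0.026, -0.177], [-0.022, -0.165, -0.986, 1.036], [0.0, 0.0, 0.0, 1.0]] 433.07245290318434
{'clock': 0.1, 'q': array([ 1.00789493e+00,  1.59024793e-01,  1.59811411e+00, -1.84958238e-05,
        1.38620917e+00, -2.10109070e-01]), 'joint_velocities': array([ 0.00078252, -0.00063416, -0.00146019,  0.00182028, -0.00124525,
        0.00069606]), 'joint_torque': array([-1.23290876e-03, -3.96990824e+01, -3.32338285e+01, -3.07473038e-04,
        4.15961942e-03,  1.22699453e-05]), 'ee_pos': array([0.19839163, 0.53908043, 0.21708969]), 'eef_rot': array([ 1.75481061e-01,  9.84482416e-01, -8.16392025e-04, -3.22438332e-04]), 'contact_force': array([-0.29643559, -0.49447977,  0.0831868 ]), 'torque': array([-0.01596133,  0.04539958, -0.05686692]), 'grip_force': 0.0, 'finger_gap': 1.0022938740515424}
```

View pics/side0.png

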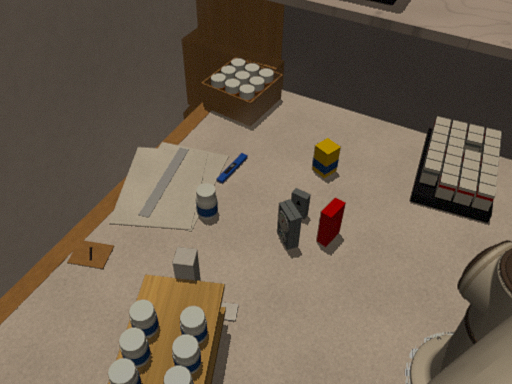

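View pics/top0.png

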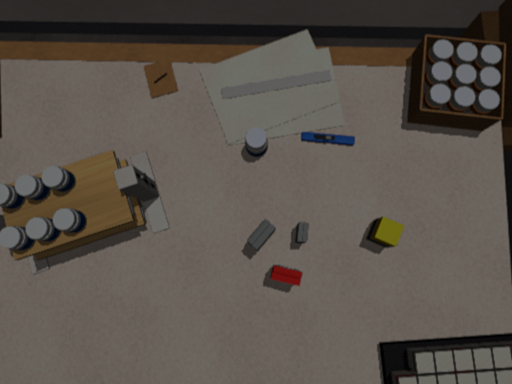

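The side view shows the gauge at (289,223), with its dials towards the left, and the decoy gauges at (300,203) and (331,222). The upright is at (187,262). In the top view the gauge is at (261,236) and the upright's top at (127,180), with its face towards +u.

Run:
```python
from h import *
D={n:np.load(n+'.npz') for n in('side','top')}
def rep(n,box,zlo,zhi,tag):
    P=D[n]['P'];u0,v0,u1,v1=box
    Q=P[v0:v1,u0:u1].reshape(-1,3);Q=Q[(Q[:,2]>zlo)&(Q[:,2]<zhi)]
    r=cv2.minAreaRect((Q[:,:2]*1000).astype(np.float32))
    print(tag,n,len(Q),'c',np.round(r[0],1),'size',np.round(r[1],1),'ang',round(r[2],1),'z',np.median(Q[:,2]).round(4), 'box',cv2.boxPoints(r).round(0).tolist())
rep('top',(235,205,285,260),.10,.125,'gauge')
rep('side',(270,190,308,255),.10,.125,'gauge')
rep('top',(100,150,170,215),.178,.20,'upright')
rep('side',(165,240,205,290),.178,.20,'upright')
# upright outer face: from top view points between z .02-.17
for n,b in(('top',(110,155,165,210)),('side',(165,240,245,330))):
    Q=D[n]['P'][b[1]:b[3],b[0]:b[2]].reshape(-1,3)
    Q=Q[(Q[:,2]>.1)&(Q[:,2]<.18)]; print(n,len(Q)); print(Q[::max(1,len(Q)//12)].round(4).tolist())
f=D['top']['f'][150:270,100:300];g=D['side']['f'][170:300,150:350]
out=np.vstack([cv2.resize(f,(500,300),interpolation=2),cv2.resize(g,(500,300*130*200//120//200),interpolation=2)])
out=cv2.convertScaleAbs(out,alpha=1.6)[:600]
cv2.imwrite('pics/crop0.png',out[...,::-1])
```

```text
gauge top 415 c [ 464.7 -165.8] size [31.9 61.3] ang 51.2 z 0.1099 box [[431.0, -159.0], [479.0, -197.0], [499.0, -173.0], [451.0, -134.0]]
gauge side 310 c [ 463.2 -163.9] size [33.1 64.8] ang 51.2 z 0.1086 box [[428.0, -156.0], [478.0, -197.0], [499.0, -171.0], [448.0, -131.0]]
upright top 453 c [565.8 108.1] size [42.7 41.6] ang 20.6 z 0.1888 box [[539.0, 120.0], [553.0, 81.0], [593.0, 96.0], [578.0, 135.0]]
upright side 433 c [564.5 109.7] size [42.  44.3] ang 20.4 z 0.1879 box [[537.0, 123.0], [552.0, 82.0], [592.0, 96.0], [576.0, 138.0]]
top 976
[[0.6215, 0.1597, 0.1426], [0.6036, 0.1451, 0.1367], [0.5848, 0.1547, 0.1417], [0.5721, 0.1541, 0.1404], [0.5619, 0.0853, 0.1465], [0.5508, 0.0911, 0.1602], [0.5464, 0.141, 0.1412], [0.54, 0.118, 0.1579], [0.5355, 0.1508, 0.1408], [0.5305, 0.1174, 0.1377], [0.5211, 0.119, 0.1437], [0.5121, 0.1326, 0.145], [0.5075, 0.1097, 0.1364]]
side 2577
[[0.5528, 0.0841, 0.1756], [0.5516, 0.0862, 0.1112], [0.5788, 0.1461, 0.1409], [0.5404, 0.1369, 0.1422], [0.5745, 0.1657, 0.1421], [0.5093, 0.1358, 0.1391], [0.5359, 0.1616, 0.1406], [0.5594, 0.1845, 0.1409], [0.4817, 0.1513, 0.1429], [0.4655, 0.1526, 0.1433], [0.5423, 0.2092, 0.1406], [0.4658, 0.1847, 0.1413], [0.4606, 0.2003, 0.1412]]
```

View pics/crop0.png

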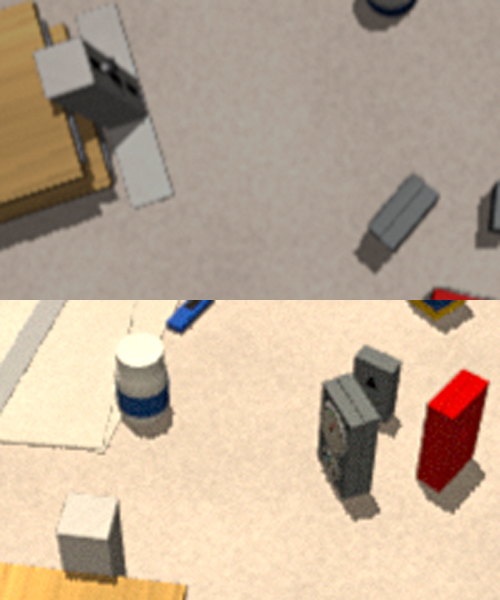

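The gauge is at (0.464, -0.165) with its dial yaw near 51°; its 31x61 mm footprint and 0.110 m height match the given sizes. The upright's outer normal has yaw near -69.5°. Next I refine the face and look at the bolt with the wrist camera on the way.

Run:
```python
from h import *
s=get_state();im=get_image('wrist');print(np.round(im['T_tool_cam'],3).tolist(),np.round(im['camera_matrix'],1).tolist())
D={n:np.load(n+'.npz') for n in('side','top')}
n=np.array([np.cos(np.radians(-69.5)),np.sin(np.radians(-69.5))]);t=np.array([-n[1],n[0]])
c=np.array([.565,.109])
for k in D:
    Q=D[k]['P'].reshape(-1,3);a=(Q[:,:2]-c)@n;b=(Q[:,:2]-c)@t
    m=(abs(b)<.024)&(a>.010)&(a<.045)&(Q[:,2]>.05)&(Q[:,2]<.18)
    q=np.c_[a,b,Q[:,2]][m]; print(k,len(q), np.percentile(q[:,0],[5,25,50,75,95]).round(4) if len(q) else '')
    for z in np.arange(.06,.18,.008):
        w=q[abs(q[:,2]-z)<.004]
        if len(w): print(round(z,3),len(w),w[:,0].min().round(4),np.median(w[:,0]).round(4),w[:,0].max().round(4),'b',w[:,1].min().round(3),w[:,1].max().round(3))
```

```text
[[0.001, -0.95, -0.311, 0.08], [1.0, 0.0, 0.001, -0.0], [-0.001, -0.311, 0.95, -0.156], [0.0, 0.0, 0.0, 1.0]] [[303.5, 0.0, 253.7], [0.0, 303.5, 191.9], [0.0, 0.0, 1.0]]
side 33 [0.0106 0.0126 0.0141 0.0167 0.0189]
0.084 1 0.0164 0.0164 0.0164 b -0.021 -0.021
0.092 2 0.0103 0.0114 0.0126 b -0.021 -0.02
0.1 2 0.0122 0.0124 0.0126 b -0.021 -0.021
0.108 4 0.0141 0.0151 0.0167 b -0.021 -0.02
0.116 2 0.0173 0.0174 0.0175 b -0.021 -0.02
0.132 3 0.0107 0.0119 0.0127 b -0.021 -0.02
0.14 5 0.0139 0.0166 0.0191 b -0.021 -0.02
0.148 2 0.0116 0.0152 0.0188 b -0.02 -0.02
0.156 3 0.0106 0.0118 0.0168 b -0.021 -0.02
0.164 4 0.0106 0.0128 0.0135 b -0.021 -0.02
0.172 5 0.0143 0.0171 0.0191 b -0.021 -0.02
top 306 [0.0122 0.0204 0.0213 0.0217 0.0302]
0.06 14 0.0101 0.0212 0.0222 b -0.02 0.018
0.068 17 0.0121 0.0212 0.0221 b -0.02 0.018
0.076 15 0.0112 0.0212 0.022 b -0.02 0.019
0.084 16 0.0112 0.0214 0.0219 b -0.02 0.016
0.092 14 0.0108 0.0211 0.0222 b -0.021 0.008
0.1 16 0.0101 0.0206 0.0224 b -0.02 0.004
0.108 14 0.0107 0.021 0.0219 b -0.02 0.02
0.116 13 0.013 0.0212 0.0221 b -0.02 0.017
0.124 17 0.0107 0.0214 0.0225 b -0.02 0.018
0.132 19 0.0111 0.0213 0.0221 b -0.02 0.021
0.14 16 0.0133 0.0213 0.033 b -0.021 0.017
0.148 28 0.0108 0.0216 0.0338 b -0.02 0.018
0.156 41 0.0132 0.0218 0.0332 b -0.021 0.018
0.164 17 0.0102 0.0211 0.022 b -0.02 0.018
0.172 23 0.0116 0.0213 0.0227 b -0.02 0.017
```

>>> apply_moves([
  [1,[0,0,0.6],[0,0,0.3]],
  [1,[0,0,0.6],[0,0,0.5]],
  [1,[0.25,-0.75,0.6],[0,0,0.9]],
  [1,[0.25,-0.75,0.6],[0,0,0.9]],
  [1,[0.25,-0.75,0.6],[0,0,0.9]],
])

```text
clock: 0.78
ee_pos: [0.2491, 0.3875, 0.3379]
eef_rot: [-0.048, 0.999, -0.0, 0.0]
contact_force: [0.7, 0.3, 0.9]
finger_gap: 0.997
grip_force: 0.0
```

>>> apply_moves([
  [1,[0.75,-0.85,0],[0,0,0.9]],
  [1,[0.75,-0.85,0],[0,0,0.9]],
  [1,[0.75,-0.85,0],[0,0,0.9]],
  [1,[0.75,-0.85,0],[0,0,0.9]],
  [1,[0.75,-0.85,0],[0,0,0.9]],
])

```text
clock: 1.4
ee_pos: [0.4005, 0.2166, 0.3373]
eef_rot: [-0.267, 0.964, -0.0, -0.001]
contact_force: [-0.0, 0.8, -0.1]
finger_gap: 0.999
grip_force: 0.0
```

>>> apply_moves([
  [1,[0.8,-0.86,0],[0,0,0.69]],
  [1,[0.8,-0.86,0],[0,0,0.69]],
  [1,[0.8,-0.86,0],[0,0,0.69]],
  [1,[0.8,-0.86,0],[0,0,0.69]],
  [1,[0.8,-0.86,0],[0,0,0.69]],
])

```text
clock: 2.02
ee_pos: [0.5597, 0.0461, 0.3365]
eef_rot: [-0.43, 0.903, 0.001, -0.001]
contact_force: [-0.4, 0.9, 0.1]
finger_gap: 1.0
grip_force: 0.0
```

>>> apply_moves([
  [1,[0,0,-0.45],[0.55,-0.44,0]],
  [1,[0,0,-0.45],[0.55,-0.44,0]],
  [1,[0,0,-0.45],[0.55,-0.44,0]],
  [1,[0,0,-0.45],[0.55,-0.44,0]],
  [1,[0,0,-0.45],[0.55,-0.44,0]],
])

```text
clock: 2.65
ee_pos: [0.5608, 0.0483, 0.2515]
eef_rot: [-0.426, 0.887, 0.074, 0.159]
contact_force: [-0.1, -0.3, -0.4]
finger_gap: 1.0
grip_force: 0.0
```

```bash
cat > m.py <<'E'
from h import *
s=get_state();print(s['clock'],s['ee_pos'].round(4),s['eef_rot'].round(4),s['q'].round(2))
f,P,K,T=shot('wrist'); np.savez('wr',f=f,P=P,K=K,T=T)
cv2.imwrite('pics/wr0.png',f[...,::-1])
top=np.load('top.npz')['P']
n=np.array([np.cos(np.radians(-69.5)),np.sin(np.radians(-69.5))]);t=np.array([-n[1],n[0]])
c=np.array([.565,.109])
for k,P in(('top',top),('wr',P)):
    Q=P.reshape(-1,3);a=(Q[:,:2]-c)@n;b=(Q[:,:2]-c)@t;z=Q[:,2]
    fm=(abs(a-.021)<.004)&(abs(b)<.024)&(z>.05)&(z<.185)
    X=Q[fm][:,:2];m0=X.mean(0);u,sv,vt=np.linalg.svd(X-m0);d=vt[0]*np.sign(vt[0]@t)
    print(k,'face',fm.sum(),'yaw',np.degrees(np.arctan2(-d[0],d[1])).round(2),'tangent',np.degrees(np.arctan2(d[1],d[0])).round(2),'a med',np.median(a[fm]).round(4),'b',np.percentile(b[fm],[1,99]).round(4), b[fm].min().round(4),b[fm].max().round(4))
    h=(a>.027)&(a<.037)&(abs(b)<.015)&(z>.13)&(z<.19)
    q=np.c_[a,b,z][h];print(' head',len(q),q.min(0).round(4),q.mean(0).round(4),q.max(0).round(4)) if len(q) else print('no head')
    tp=(abs(z-.189)<.006)&(abs(a)<.03)&(abs(b)<.03);r=cv2.minAreaRect((np.c_[a,b][tp]*1000).astype(np.float32));print(' top',tp.sum(),r, np.median(z[tp]))
E
python3 m.py
```

```text
2.65 [0.5608 0.0483 0.2515] [-0.4262  0.8874  0.0742  0.1594] [-0.32 -0.07  1.81  0.34  1.29 -2.86]
top face 247 yaw -71.72 tangent 18.28 a med 0.0214 b [-0.0203  0.0195] -0.0208 0.021
 head 21 [ 0.0281 -0.0048  0.1421] [0.0316 0.0002 0.1521] [0.0338 0.0066 0.1575]
 top 423 ((1.1842288970947266, 0.48751258850097656), (41.28606414794922, 42.84224319458008), 0.714736819267273) 0.18905226957960264
wr face 2090 yaw -72.63 tangent 17.37 a med 0.0226 b [-0.0192  0.0201] -0.0195 0.0218
 head 133 [ 0.0271 -0.005   0.1429] [ 0.0328 -0.      0.1518] [0.0351 0.0069 0.1565]
 top 1979 ((2.8036766052246094, 1.4086666107177734), (41.46299362182617, 41.80357360839844), 0.17688538134098053) 0.1891689946290702
```

View pics/wr0.png

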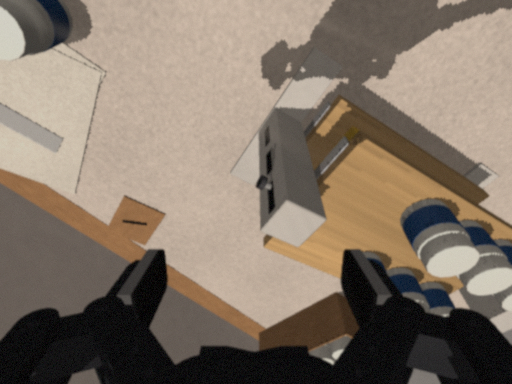

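The wrist view shows the slotted face at (272,180), with the bolt in the upper slot at (263,183). It is below the slot centre at z≈0.150. A robust refit of the face yaw comes next.

Run:
```python
from h import *
n=np.array([np.cos(np.radians(-69.5)),np.sin(np.radians(-69.5))]);t=np.array([-n[1],n[0]]);c=np.array([.565,.109])
for k in('top','wr'):
    P=np.load(k+'.npz')['P'];Q=P.reshape(-1,3);a=(Q[:,:2]-c)@n*1e3;b=(Q[:,:2]-c)@t*1e3;z=Q[:,2]*1e3
    m=(abs(a-22)<5)&(abs(b)<19)&(abs(b)>6)&(z>50)&(z<183)
    A=np.c_[b,z,np.ones_like(b)][m];y=a[m];w=np.ones(len(y),bool)
    for i in range(15):
        p=np.linalg.lstsq(A[w],y[w],rcond=None)[0];r=y-A@p;w=abs(r)<max(.8,1.5*np.median(abs(r)))
    print(k,m.sum(),w.sum(),'a=%.4f b + %.4f z + %.2f'%tuple(p),'yaw %.2f'%(-69.5-np.degrees(np.arctan(p[0]))),'a@150: %.2f'%(p[1]*150+p[2]),'res',np.std(r[w]).round(2))
    # top outline edges
    tp=(abs(z-189)<1.5)&(abs(a)<30)&(abs(b)<30);aa,bb=a[tp],b[tp]
    for lo in range(-18,19,9):
        s=abs(bb-lo)<3
        if s.any():print('  b',lo,'a max %.1f min %.1f'%(aa[s].max(),aa[s].min()))
    h=(a>31.5-(k=='top')*1)&(a<37)&(abs(b)<15)&(z>130)&(z<190);print('  headface',h.sum(),b[h].min().round(1),b[h].max().round(1),z[h].min().round(1),z[h].max().round(1),np.median(a[h]).round(1))
```

```text
top 138 133 a=0.0046 b + 0.0006 z + 21.27 yaw -69.76 a@150: 21.36 res 0.31
  b -18 a max 20.4 min -18.5
  b -9 a max 21.9 min -19.3
  b 0 a max 21.4 min -18.4
  b 9 a max 21.5 min -18.0
  b 18 a max 20.3 min -17.8
  headface 14 -4.7 6.6 142.1 157.5 32.9
wr 1363 1100 a=0.0066 b + -0.0002 z + 22.64 yaw -69.88 a@150: 22.61 res 0.27
  b -18 a max 22.8 min -17.8
  b -9 a max 22.7 min -17.7
  b 0 a max 22.7 min -17.3
  b 9 a max 22.9 min -17.2
  b 18 a max 23.3 min -17.7
  headface 96 -4.9 6.9 142.9 156.5 34.4
```

>>> apply_moves([
  [1,[0,0,0.25],[-0.55,0.44,0]],
  [1,[-0.25,-0.5,0.25],[-0.55,0.44,0]],
  [1,[-0.25,-0.5,0.25],[-0.55,0.44,0]],
  [1,[-0.25,-0.5,0.25],[-0.55,0.44,0]],
  [1,[-0.25,-0.5,0.25],[-0.55,0.44,0]],
])

```text
clock: 3.32
ee_pos: [0.5096, -0.0519, 0.2991]
eef_rot: [-0.432, 0.902, -0.001, 0.001]
contact_force: [0.8, 0.5, -0.3]
finger_gap: 1.001
grip_force: 0.0
```

>>> apply_moves([
  [1,[-0.23,-0.56,-0.25],[0,0,0]],
  [1,[-0.23,-0.56,-0.25],[0,0,0]],
  [1,[-0.23,-0.56,-0.25],[0,0,0]],
  [1,[-0.23,-0.56,-0.25],[0,0,0]],
  [1,[-0.23,-0.56,-0.25],[0,0,0]],
])

```text
clock: 3.95
ee_pos: [0.4708, -0.1522, 0.2489]
eef_rot: [-0.424, 0.906, -0.004, -0.005]
contact_force: [0.1, 0.2, 0.1]
finger_gap: 1.0
grip_force: 0.0
```

Run:
```python
from h import *
s=get_state();f,P,K,T=shot('wrist');r=R.from_quat(s['eef_rot']).as_matrix()
print(s['clock'],s['ee_pos'].round(4),'y ang',np.degrees(np.arctan2(r[1,1],r[0,1])).round(2),'z',r[:,2].round(4),s['q'].round(2))
cv2.imwrite('pics/wr1.png',f[...,::-1])
Q=P.reshape(-1,3);m=(abs(Q[:,2]-.11)<.004)&(np.hypot(Q[:,0]-.464,Q[:,1]+.165)<.045)
q=cv2.minAreaRect((Q[m][:,:2]*1000).astype(np.float32));print(m.sum(),q,np.median(Q[m][:,2]))
m=(Q[:,2]>.03)&(Q[:,2]<.2)&(np.hypot(Q[:,0]-.464,Q[:,1]+.165)>.045)&(np.hypot(Q[:,0]-.464,Q[:,1]+.165)<.075)
for a in np.percentile(Q[m],[0,50,100],axis=0) if m.any() else []:print('near',a.round(3))
```

```text
3.95 [ 0.4708 -0.1522  0.2489] y ang 140.21 z [-0.0051 -0.012  -0.9999] [-0.55 -0.07  1.77 -0.01  1.44 -2.99]
1853 ((465.3429260253906, -167.50868225097656), (30.39183235168457, 62.20607376098633), 51.35700988769531) 0.11030609921902917
near [ 0.396 -0.207  0.037]
near [ 0.401 -0.2    0.101]
near [ 0.402 -0.195  0.111]
```

View pics/wr1.png

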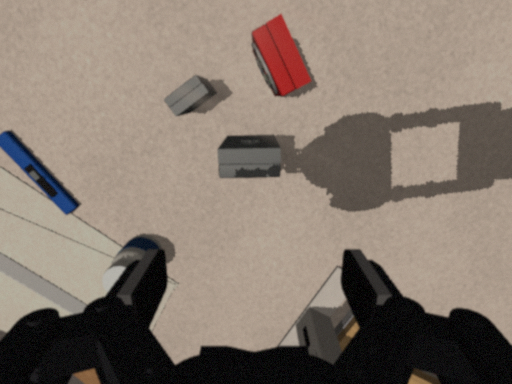

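q6 hit its limit, so the half-turned grasp (tool y at -39°) is the one to use. The wrist view shows the gauge at (250,157) with its dial side at the top edge. It measures 30.4x62.2 mm, which matches.

>>> apply_moves([
  [1,[-0.03,-0.07,0],[0,0,-1]],
  [1,[-0.03,-0.07,0],[0,0,-1]],
  [1,[-0.03,-0.07,0],[0,0,-1]],
  [1,[-0.03,-0.07,0],[0,0,-1]],
])

```text
clock: 4.5
ee_pos: [0.4642, -0.1666, 0.2484]
eef_rot: [-0.187, 0.982, -0.003, -0.006]
contact_force: [-0.4, 0.4, 0.5]
finger_gap: 1.002
grip_force: 0.0
```

>>> apply_moves([
  [1,[0,0,0],[0,0,-1]],
  [1,[0,0,0],[0,0,-1]],
  [1,[0,0,0],[0,0,-1]],
])

```text
clock: 4.88
ee_pos: [0.464, -0.1667, 0.2482]
eef_rot: [0.063, 0.998, -0.001, -0.006]
contact_force: [-0.0, 0.0, 0.6]
finger_gap: 1.003
grip_force: 0.0
```

>>> apply_moves([
  [1,[0,0,0],[0,0,-1]],
  [1,[0,0,0],[0,0,-1]],
  [1,[0,0,0],[0,0,-1]],
])

```text
clock: 5.25
ee_pos: [0.464, -0.1667, 0.2482]
eef_rot: [0.308, 0.951, 0.001, -0.006]
contact_force: [-0.6, 0.4, -0.3]
finger_gap: 1.001
grip_force: 0.0
```

>>> apply_moves([
  [1,[0,0,0],[0,0,-1]],
  [1,[0,0,0],[0,0,-1]],
  [1,[0,0,0],[0,0,-1]],
])

```text
clock: 5.62
ee_pos: [0.464, -0.1667, 0.2482]
eef_rot: [0.534, 0.845, 0.003, -0.006]
contact_force: [0.1, 0.1, 0.4]
finger_gap: 1.002
grip_force: 0.0
```

>>> apply_moves([
  [1,[0,0,0],[0,0,-1]],
  [1,[0,0,0],[0,0,-1]],
  [1,[0,0,0],[0,0,-1]],
])

```text
clock: 6.0
ee_pos: [0.464, -0.1667, 0.2482]
eef_rot: [0.727, 0.687, 0.004, -0.005]
contact_force: [0.8, -0.3, 0.1]
finger_gap: 0.998
grip_force: 0.0
```

>>> apply_moves([
  [1,[0,0,0],[0,0,-1]],
  [1,[0,0,0],[0,0,-1]],
  [1,[0,0,0],[0,0,-1]],
  [1,[0,0,0],[0,0,-1]],
  [1,[0,0,0],[0,0,-1]],
])

```text
clock: 6.62
ee_pos: [0.4638, -0.1669, 0.248]
eef_rot: [0.873, 0.488, 0.005, -0.004]
contact_force: [0.7, 0.3, -0.1]
finger_gap: 0.999
grip_force: 0.0
```

```bash
cat > g.py <<'E'
from h import *
s=get_state();f,P,K,T=shot('wrist');r=R.from_quat(s['eef_rot']).as_matrix()
print(s['clock'],s['ee_pos'].round(4),'y ang',np.degrees(np.arctan2(r[1,1],r[0,1])).round(2),'z',r[:,2].round(4),s['q'].round(2))
Q=P.reshape(-1,3);m=(abs(Q[:,2]-.11)<.004)&(np.hypot(Q[:,0]-.464,Q[:,1]+.165)<.045)
q=cv2.minAreaRect((Q[m][:,:2]*1000).astype(np.float32));print(m.sum(),q,np.median(Q[m][:,2]))
E
python3 g.py
```

```text
6.625 [ 0.4638 -0.1669  0.248 ] y ang -31.61 z [ 0.0054  0.0122 -0.9999] [-0.6  -0.08  1.78  0.01  1.44 -0.05]
1827 ((465.490234375, -166.576904296875), (30.495159149169922, 62.155128479003906), 51.44378662109375) 0.11019919596949007
```

>>> apply_moves([
  [1,[0.008,0.001,0],[-0.024,0.011,-0.244]],
  [1,[0.008,0.001,-0.3],[-0.024,0.011,-0.244]],
  [1,[0.008,0.001,-0.6],[-0.024,0.011,-0.244]],
  [1,[0.008,0.001,-0.78],[-0.024,0.011,-0.244]],
  [1,[0.008,0.001,-0.78],[-0.024,0.011,-0.244]],
], force=50)

```text
clock: 7.3
ee_pos: [0.463, -0.1654, 0.089]
eef_rot: [0.902, 0.433, -0.002, -0.003]
contact_force: [-1.0, 1.6, 0.9]
finger_gap: 1.0
grip_force: 0.0
```

```bash
python3 g.py
```

```text
7.3 [ 0.463  -0.1654  0.089 ] y ang -38.73 z [-0.0054  0.0039 -1.    ] [-0.59  0.09  1.94  0.    1.11  0.09]
6844 ((465.5511169433594, -166.8853759765625), (31.279739379882812, 62.13724136352539), 51.09498596191406) 0.11025979338412331
```

>>> apply_moves([
  [0,[0.01,-0.006,0],[0,0,0]],
  [0,[0.01,-0.006,0],[0,0,0]],
  [0,[0.01,-0.006,0],[0,0,0]],
  [0,[0.01,-0.006,0],[0,0,0]],
  [0,[0.01,-0.006,0],[0,0,0]],
], force=50)

```text
clock: 7.98
ee_pos: [0.4756, -0.1728, 0.1064]
eef_rot: [0.902, 0.433, 0.006, 0.009]
contact_force: [-10.3, 8.3, 64.2]
finger_gap: -0.003
grip_force: 28.8
```

>>> apply_moves([
  [0,[0,0,0],[0,0,0]],
  [0,[0,0,0],[0,0,0]],
  [0,[0,0,0],[0,0,0]],
])

```text
clock: 8.35
ee_pos: [0.4767, -0.1738, 0.1067]
eef_rot: [0.902, 0.432, 0.006, 0.01]
contact_force: [-9.3, 7.8, 63.0]
finger_gap: 0.001
grip_force: 28.5
```

```bash
python3 g.py; python3 -c "
from h import *;s=get_state();print(s['grip_force'],s['finger_gap'],s['contact_force'])"
```

```text
8.35 [ 0.4767 -0.1738  0.1067] y ang -38.76 z [ 0.0206 -0.013  -0.9997] [-0.59  0.08  1.91  0.    1.12  0.09]
1407 ((484.1181640625, -175.86647033691406), (30.494140625, 47.3734130859375), 39.6316032409668) 0.11183949504441482
28.478997889906168 0.0014062746680856568 [-9.25303648  7.04960656 63.96820576]
```

The fingers shut fully with 64 N pushing up, so something is wrong. I need to see it.

Run:
```python
from h import *
w,_,_,_=shot('wrist');s,_,_,_=shot('side')
a=cv2.resize(w,(512,384));b=cv2.resize(s[150:290,200:400],(512,358))
o=np.hstack([a,cv2.resize(b,(288,216*384//216))[:384]]) if 0 else np.vstack([cv2.resize(w,(400,300)),cv2.resize(s[140:290,200:400],(400,300))])
cv2.imwrite('pics/e1.png',cv2.convertScaleAbs(o,alpha=1.5)[...,::-1])
```

```text
(no output)
```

View pics/e1.png

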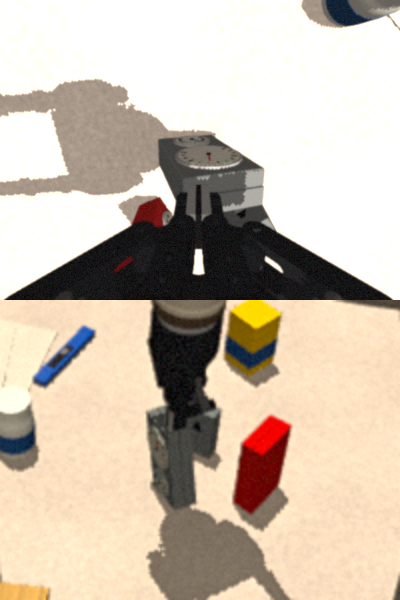

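The wrist view shows the fingers shut at (200,190), apparently at the gauge's top edge, with the dial visible at (208,155). I'll get the gauge's actual pose from depth.

Run:
```python
from h import *
s=get_state();r=R.from_quat(s['eef_rot']).as_matrix();e=np.array(s['ee_pos'])
f,P,K,T=shot('wrist');L=(P-e)@r*1000
print(s['clock'],e.round(4),s['contact_force'].round(1))
print('tool-frame x,y,z (mm); world z')
for v in range(160,290,9):
    print(v,[tuple(int(x) for x in L[v,u])+(int(P[v,u,2]*1000),) if np.isfinite(L[v,u,0]) else None for u in (225,245,256,270,290,310)])
```

```text
8.5 [ 0.4767 -0.1739  0.1067] [-9.9  7.8 63.2]
tool-frame x,y,z (mm); world z
160 [(23, -24, 105, 1), (23, -7, 105, 1), (23, 2, 106, 0), (23, 14, 108, -1), (23, 32, 107, 0), (23, 49, 106, 1)]
169 [(15, -25, 106, 0), (15, -7, 105, 0), (15, 2, 106, 0), (15, 14, 105, 1), (15, 32, 106, 1), (15, 50, 107, 0)]
178 [(15, -22, 74, 31), (16, -6, 73, 33), (15, 1, 74, 32), (13, 13, 83, 23), (7, 32, 106, 1), (7, 50, 106, 1)]
187 [(13, -20, 57, 48), (15, -6, 51, 55), (15, 1, 50, 56), (16, 11, 49, 57), (13, 26, 57, 50), (-1, 51, 107, 0)]
196 [(16, -18, 30, 76), (15, -5, 30, 75), (16, 1, 29, 77), (16, 10, 29, 77), (16, 23, 30, 77), (-10, 52, 108, 0)]
205 [(14, -17, 19, 87), (16, -4, 13, 92), (16, 1, 11, 94), (16, 9, 12, 94), (17, 21, 10, 97), (14, 34, 17, 89)]
214 [(13, -16, 5, 100), (13, -4, 4, 101), (15, 1, 0, 106), (15, 9, 0, 106), (14, 20, 3, 103), (14, 32, 2, 104)]
223 [(9, -16, 2, 103), (14, -4, -8, 114), (14, 1, -9, 116), (14, 8, -8, 115), (13, 19, -6, 113), (11, 31, -1, 109)]
232 [(2, -16, 4, 101), (11, -4, -14, 120), (10, 1, -12, 118), (9, 8, -9, 116), (7, 20, -5, 112), (6, 31, -2, 109)]
241 [(-3, -16, 4, 101), (11, -3, -23, 129), (11, 1, -23, 129), (4, 8, -10, 117), (2, 20, -6, 113), (0, 32, -1, 108)]
250 [(-9, -16, 5, 100), (10, -3, -31, 138), (11, 1, -31, 138), (7, 8, -25, 132), (-3, 20, -6, 113), (-5, 32, -2, 109)]
259 [(7, -12, -33, 139), (11, -3, -39, 146), (10, 1, -39, 146), (7, 7, -33, 140), (-8, 20, -6, 113), (-10, 32, -3, 110)]
268 [(7, -12, -40, 147), (10, -3, -46, 152), (11, 1, -48, 155), (7, 7, -41, 148), (-14, 20, -6, 113), (-66, 49, 77, 30)]
277 [(11, -10, -54, 160), (12, -3, -55, 161), (9, 1, -51, 158), (12, 6, -56, 162), (-67, 30, 64, 42), (-68, 47, 65, 42)]
286 [(12, -10, -61, 167), (11, -2, -60, 167), (5, 1, -51, 157), (12, 6, -61, 167), (11, 13, -60, 167), (-59, 42, 40, 67)]
```

Run:
```python
from h import *
d=np.load('wr.npz');P=d['P'];T=d['T']
Ttc=np.array(get_image('wrist')['T_tool_cam']);Tt=T@np.linalg.inv(Ttc)
L=((P-Tt[:3,3])@Tt[:3,:3]*1000)
for v in range(244,330,8):
    print(v,[tuple(int(x) for x in L[v,u]) if np.isfinite(L[v,u,0]) else None for u in (120,135,150,160,345,355,365,380)])
s=get_state();r=R.from_quat(s['eef_rot']).as_matrix();e=np.array(s['ee_pos'])
for n in('side','top'):
    f,P,K,T=shot(n);Q=P.reshape(-1,3);M=(Q-e)@r*1000
    m=(np.linalg.norm(Q[:,:2]-e[:2],axis=1)<.06)&(Q[:,2]>.02)&(Q[:,2]<.16)
    Z=Q[m,2];print(n,m.sum())
    for z in np.arange(.03,.16,.01):
        k=abs(Z-z)<.005
        if k.sum()>3:print(' z %.2f'%z,k.sum(),'x',np.percentile(M[m][k,0],[2,50,98]).round(0),'y',np.percentile(M[m][k,1],[2,50,98]).round(0))
```

```text
244 [(-179, -240, 334), (-179, -213, 334), (-180, -187, 336), (-179, -168, 334), (-79, 101, 144), (-78, 112, 144), (-78, 123, 144), (-79, 140, 145)]
252 [(-200, -247, 342), (-200, -219, 342), (11, -46, -34), (11, -42, -33), (9, 42, -30), (11, 46, -34), (-88, 124, 144), (-92, 144, 151)]
260 [(-494, -482, 807), (7, -53, -34), (11, -44, -41), (7, -42, -34), (5, 42, -31), (11, 43, -41), (11, 48, -41), (-98, 141, 143)]
268 [(-512, -475, 784), (10, -48, -46), (10, -42, -46), (3, -42, -34), (2, 42, -33), (9, 42, -44), (11, 46, -47), (7, 55, -41)]
276 [(7, -55, -47), (11, -46, -52), (8, -42, -48), (0, -42, -36), (0, 42, -34), (6, 42, -45), (11, 44, -52), (6, 53, -46)]
284 [(7, -52, -52), (11, -44, -58), (5, -42, -49), (-3, -42, -36), (-4, 42, -35), (2, 43, -46), (10, 42, -56), (11, 48, -58)]
292 [(10, -48, -62), (10, -42, -62), (2, -42, -51), None, (-7, 42, -36), (0, 43, -47), (7, 42, -58), (10, 46, -62)]
300 [(11, -45, -68), (8, -42, -63), (0, -41, -52), (-10, -42, -40), (-335, 192, 380), (-2, 42, -49), (4, 42, -59), (8, 45, -64)]
308 [(12, -43, -73), (5, -42, -64), (-4, -42, -52), (-682, -
[... 292 characters left out ...]
, 316), (-360, 203, 339), (17, 31, -85), (12, 39, -79)]
side 914
 z 0.03 74 x [-17.   9.  16.] y [-45. -40.  16.]
 z 0.04 81 x [-16.  11.  16.] y [-41. -36.  18.]
 z 0.05 73 x [-15.   9.  15.] y [-38. -33.  19.]
 z 0.06 67 x [-15.   8.  17.] y [-35. -31.  23.]
 z 0.07 75 x [-16.   9.  16.] y [-32. -27.  26.]
 z 0.08 75 x [-14.  11.  17.] y [-29. -23.  25.]
 z 0.09 86 x [-15.  11.  17.] y [-27. -20.  39.]
 z 0.10 105 x [-15.  11.  16.] y [-24. -12.  45.]
 z 0.11 115 x [-16.   6.  15.] y [-19.   2.  40.]
 z 0.12 57 x [-15.   6.  14.] y [-16. -12.   4.]
 z 0.13 28 x [-6.  6. 11.] y [-17. -11.   3.]
 z 0.14 30 x [-5.  7. 11.] y [-19. -12.   6.]
 z 0.15 19 x [ 5.  9. 11.] y [-17. -10.   2.]
top 0
```

Depth of the fingers shows the real tips about 32 mm behind the reported TCP when open, not ahead of it. So the fingers shut on top of the gauge and tipped it about 17° about one bottom edge. I'll guide it back upright gently by easing the tool along -y while keeping contact.

>>> apply_moves([
  [0,[-0.015,0.012,0],[0,0,0]],
  [0,[-0.03,0.024,0],[0,0,0]],
  [0,[-0.045,0.036,0],[0,0,0]],
  [0,[-0.06,0.048,0],[0,0,0]],
], force=20)

```text
clock: 9.2
ee_pos: [0.4595, -0.1605, 0.1011]
eef_rot: [0.902, 0.432, 0.003, 0.004]
contact_force: [-12.5, 9.0, 42.1]
finger_gap: -0.006
grip_force: 20.0
```

```bash
cat > t.py <<'E'
from h import *
s=get_state();r=R.from_quat(s['eef_rot']).as_matrix();e=np.array(s['ee_pos'])
print(s['clock'],e.round(4),s['contact_force'].round(1),'gap',round(s['finger_gap'],3),'grip',round(s['grip_force'],1))
# side camera: left (-y tool) face lean, relative to fixed grasp frame
f,P,K,T=shot('side');Q=P.reshape(-1,3);o=np.array([.4655,-.1667]);d=np.array([.781,-.625]);x=np.array([.625,.781])
M=(Q[:,:2]-o)
a,b,z=M@x*1000,M@d*1000,Q[:,2]*1000
for h in(30,50,70,90,100):
    k=(abs(z-h)<5)&(abs(a)<20)&(abs(b)<70)
    if k.sum():print(' z',h,k.sum(),'x',np.percentile(a[k],[5,95]).round(0),'y',np.percentile(b[k],[3,97]).round(0))
k=(z>98)&(z<135)&(abs(a)<20)&(abs(b)<60)
for c in range(-55,60,10):
    q=k&(abs(b-c)<5)
    if q.sum()>2:print('   top y',c,'z',np.percentile(z[q],[10,50,90]).round(0))
E
python3 t.py
```

```text
9.2 [ 0.4595 -0.1605  0.1011] [-12.5   9.   42.1] gap -0.006 grip 20.0
 z 30 70 x [-14.  18.] y [-33.  22.]
 z 50 65 x [-13.  16.] y [-31.  17.]
 z 70 69 x [-12.  17.] y [-28.  30.]
 z 90 75 x [-11.  17.] y [-26.  32.]
 z 100 93 x [-11.  17.] y [-25.  37.]
   top y -25 z [101. 111. 131.]
   top y -15 z [103. 115. 130.]
   top y -5 z [100. 113. 130.]
   top y 5 z [102. 109. 113.]
   top y 15 z [101. 109. 113.]
   top y 25 z [105. 108. 110.]
   top y 35 z [102. 108. 110.]
```

>>> apply_moves([
  [0,[-0.012,0.01,0],[0,0,0]],
  [0,[-0.024,0.02,0],[0,0,0]],
  [0,[-0.036,0.03,0],[0,0,0]],
  [0,[-0.05,0.04,0],[0,0,0]],
  [0,[-0.05,0.04,0],[0,0,0]],
])

```text
clock: 9.88
ee_pos: [0.4491, -0.1532, 0.0967]
eef_rot: [0.902, 0.432, 0.003, 0.005]
contact_force: [-0.2, -1.4, 13.7]
finger_gap: -0.002
grip_force: 6.9
```

```bash
python3 t.py
```

```text
9.875 [ 0.4491 -0.1532  0.0967] [-0.2 -1.4 13.7] gap -0.002 grip 6.9
 z 30 60 x [-12.  17.] y [-36.  22.]
 z 50 53 x [-13.  16.] y [-35.  10.]
 z 70 63 x [-13.  17.] y [-36.  13.]
 z 90 77 x [-11.  17.] y [-35.  23.]
 z 100 76 x [-12.  16.] y [-36.  18.]
   top y -35 z [101. 110. 130.]
   top y -25 z [107. 113. 130.]
   top y -15 z [ 99. 107. 114.]
   top y -5 z [100. 109. 111.]
   top y 5 z [101. 108. 110.]
   top y 15 z [104. 108. 110.]
   top y 25 z [107. 109. 111.]
```

>>> apply_moves([
  [0,[0,0,0.04],[0,0,0]],
  [0,[0,0,0.1],[0,0,0]],
  [0,[0,0,0.2],[0,0,0]],
  [1,[0.07,-0.06,0.4],[0,0,0]],
  [1,[0.07,-0.06,0.4],[0,0,0]],
], force=50)

```text
clock: 10.55
ee_pos: [0.4619, -0.1645, 0.176]
eef_rot: [0.902, 0.432, 0.002, 0.004]
contact_force: [0.2, 0.6, -0.0]
finger_gap: 0.417
grip_force: 0.0
```

>>> apply_moves([
  [1,[0,0,0],[0,0,0]],
  [1,[0,0,0],[0,0,0]],
  [1,[0,0,0],[0,0,0]],
])

```text
clock: 10.92
ee_pos: [0.4586, -0.162, 0.1708]
eef_rot: [0.902, 0.432, -0.0, -0.001]
contact_force: [0.6, -0.3, -0.7]
finger_gap: 0.999
grip_force: 0.0
```

```bash
python3 g.py;python3 - <<'E'
from h import *
s=get_state();r=R.from_quat(s['eef_rot']).as_matrix();e=np.array(s['ee_pos'])
print(s['finger_gap'],s['contact_force'])
f,P,K,T=shot('wrist');L=(P-e)@r*1000
m=(L[...,2]<-5)&(abs(L[...,1])<60)
for sg in(-1,1):
    k=m&(L[...,1]*sg>0);q=L[k];print(sg,k.sum(),'max tip z',np.percentile(q[:,2],[95,98,99.5,100]).round(1),'inner y',np.percentile(abs(q[q[:,2]>-45][:,1]),[1,50]).round(1))
E
```

```text
10.925 [ 0.4586 -0.162   0.1708] y ang -38.8 z [-0.0012  0.0011 -1.    ] [-0.59 -0.03  1.89  0.    1.28  0.09]
3143 ((465.6203918457031, -166.569091796875), (30.624168395996094, 61.918697357177734), 51.51321792602539) 0.11021922529713593
1.0001578911733433 [-0.21499189  0.07341328 -0.5670424 ]
-1 12555 max tip z [-40.5 -34.  -29.5 -25.9] inner y [42.1 42.7]
1 12335 max tip z [-40.3 -34.1 -29.7 -26.3] inner y [42.4 43. ]
```

Gauge is upright again at (0.4656, -0.1666). The open tips sit 26 mm behind the TCP, so every height needs 32 mm more depth.

>>> apply_moves([
  [1,[0.035,-0.023,0],[0,0,0.01]],
  [1,[0.035,-0.023,-0.2],[0,0,0.01]],
  [1,[0.035,-0.023,-0.4],[0,0,0.01]],
  [1,[0.035,-0.023,-0.56],[0,0,0.01]],
  [1,[0.035,-0.023,-0.56],[0,0,0.01]],
], force=50)

```text
clock: 11.65
ee_pos: [0.4645, -0.166, 0.0574]
eef_rot: [0.901, 0.434, -0.001, -0.002]
contact_force: [-0.0, 0.1, 0.3]
finger_gap: 1.0
grip_force: 0.0
```

```bash
python3 g.py
python3 - <<'E'
from h import *
s=get_state();r=R.from_quat(s['eef_rot']).as_matrix();e=np.array(s['ee_pos'])
f,P,K,T=shot('wrist');L=(P-e)@r*1000
m=(abs(P[...,2]-.11)<.004)&(np.hypot(P[...,0]-.464,P[...,1]+.165)<.045);q=L[m];print('gauge top tool x,y range',q[:,:2].min(0).round(1),q[:,:2].max(0).round(1), s['contact_force'].round(1))
E
```

```text
11.65 [ 0.4645 -0.166   0.0574] y ang -38.52 z [-0.0046  0.0033 -1.    ] [-0.59  0.15  1.95  0.    1.05  0.08]
11007 ((464.1405944824219, -165.44613647460938), (31.929922103881836, 88.46489715576172), 50.874237060546875) 0.11024139318108796
gauge top tool x,y range [-16.  -46.6] [15.9 30.8] [ 0.2 -0.4  0.7]
```

>>> apply_moves([
  [0,[0,0,0],[0,0,0]],
  [0,[0,0,0],[0,0,0]],
  [0,[0,0,0],[0,0,0]],
  [0,[0,0,0],[0,0,0]],
  [0,[0,0,0],[0,0,0]],
], force=50)

```text
clock: 12.38
ee_pos: [0.4673, -0.1677, 0.0618]
eef_rot: [0.901, 0.434, 0.001, 0.001]
contact_force: [-2.1, 0.8, 5.5]
finger_gap: 0.718
grip_force: 53.5
```

Run:
```python
from h import *
s=get_state();r=R.from_quat(s['eef_rot']).as_matrix();print(s['clock'],s['ee_pos'],'y',np.degrees(np.arctan2(r[1,1],r[0,1])),r[:,2],s['contact_force'],s['finger_gap'],s['grip_force'])
```

```text
12.375 [ 0.46728629 -0.16773317  0.06177694] y -38.508447311355596 [ 0.00264119 -0.00150919 -0.99999537] [-2.11253345  0.82466357  5.46209416] 0.718025632611299 53.5147699713707
```

>>> apply_moves([
  [0,[0,0,0.05],[0,0,0]],
  [0,[0,0,0.15],[0,0,0]],
  [0,[0,0,0.35],[0,0,0]],
  [0,[0,0,0.6],[0,0,0]],
  [0,[0,0,0.6],[0,0,0]],
])

```text
clock: 13.0
ee_pos: [0.4692, -0.169, 0.1855]
eef_rot: [0.901, 0.434, 0.003, 0.005]
contact_force: [0.8, -0.8, -1.7]
finger_gap: 0.723
grip_force: 55.1
```

>>> apply_moves([
  [0,[0.06,0.1,0],[0,0,-0.35]],
  [0,[0.127,0.2,0],[0,0,-0.6]],
  [0,[0.127,0.2,0],[0,0,-0.847]],
  [0,[0.127,0.2,0],[0,0,-0.847]],
])

```text
clock: 13.5
ee_pos: [0.4911, -0.1266, 0.179]
eef_rot: [0.972, 0.236, -0.0, -0.0]
contact_force: [0.9, 0.1, -1.5]
finger_gap: 0.712
grip_force: 55.0
```

>>> apply_moves([
  [0,[0.06,0.1,0],[0,0,-0.35]],
  [0,[0.127,0.2,0],[0,0,-0.6]],
  [0,[0.127,0.2,0],[0,0,-0.847]],
  [0,[0.127,0.2,0],[0,0,-0.847]],
])

```text
clock: 14.0
ee_pos: [0.5167, -0.0871, 0.1793]
eef_rot: [1.0, 0.027, -0.0, 0.0]
contact_force: [0.0, 0.1, -1.9]
finger_gap: 0.72
grip_force: 55.0
```

>>> apply_moves([
  [0,[0.06,0.1,0],[0,0,-0.35]],
  [0,[0.127,0.2,0],[0,0,-0.6]],
  [0,[0.127,0.2,0],[0,0,-0.847]],
  [0,[0.127,0.2,0],[0,0,-0.847]],
])

```text
clock: 14.5
ee_pos: [0.5422, -0.0473, 0.1795]
eef_rot: [0.983, -0.183, -0.0, 0.0]
contact_force: [0.4, -0.3, -1.9]
finger_gap: 0.717
grip_force: 55.1
```

>>> apply_moves([
  [0,[0.06,0.1,0],[0,0,-0.35]],
  [0,[0.127,0.2,0],[0,0,-0.6]],
  [0,[0.127,0.2,0],[0,0,-0.847]],
  [0,[0.127,0.2,0],[0,0,-0.847]],
])

```text
clock: 15.0
ee_pos: [0.5676, -0.0075, 0.1796]
eef_rot: [0.923, -0.385, -0.0, 0.0]
contact_force: [0.2, -0.2, -1.3]
finger_gap: 0.718
grip_force: 55.4
```

>>> apply_moves([
  [0,[0.06,0.1,0],[0,0,-0.35]],
  [0,[0.127,0.2,0],[0,0,-0.6]],
  [0,[0.127,0.2,0],[0,0,-0.847]],
  [0,[0.127,0.2,0],[0,0,-0.847]],
  [0,[0.127,0.2,0],[0,0,-0.847]],
])

```text
clock: 15.62
ee_pos: [0.5931, 0.0324, 0.1798]
eef_rot: [0.821, -0.571, -0.0, 0.0]
contact_force: [-1.0, -0.5, -2.2]
finger_gap: 0.721
grip_force: 55.6
```

```bash
cat > a.py <<'E'
from h import *
n=np.array([.3453,-.9385]);t=np.array([.9385,.3453]);F=np.array([.5736,.0887])
def st():
    s=get_state();r=R.from_quat(s['eef_rot']).as_matrix();e=np.array(s['ee_pos'])
    d=e[:2]-F;rv=R.from_matrix(np.c_[np.r_[n,0],np.r_[-t,0],[0,0,-1]]@r.T).as_rotvec()
    fc=s['contact_force']
    print(s['clock'],'tcp',e.round(4),'out %.1f side %.1f z %.1f'%(d@n*1e3,d@t*1e3,e[2]*1e3),'rot needed',(rv/.5).round(3),'q6',s['q'][5].round(2),'F out %.1f side %.1f up %.1f'%(fc[:2]@n,fc[:2]@t,fc[2]),'grip %.1f gap %.3f'%(s['grip_force'],s['finger_gap']))
    return e,r
E
cat > w.py <<'E'
from a import *
e,r=st()
f,P,K,T=shot('wrist');cv2.imwrite('pics/w_%d.png'%(get_state()['clock']*100),f[...,::-1])
D=P[...,:2]-F;a=D@n*1e3;b=D@t*1e3;z=P[...,2]*1e3
L=(P-e)@r*1000
# dial face of the gauge in tool frame
m=(abs(L[...,0]-15)<6)&(abs(L[...,1])<29)&(L[...,2]>0)&(L[...,2]<60)
A=np.c_[L[m][:,1:],np.ones(m.sum())];y=L[m][:,0];p=np.linalg.lstsq(A,y,rcond=None)[0];q=abs(y-A@p)<1.5;p=np.linalg.lstsq(A[q],y[q],rcond=None)[0]
print('dial face',m.sum(),'x=%.4f y %+.4f z %+.2f'%tuple(p))
m=(abs(L[...,0])<17)&(abs(L[...,1])<27)&(L[...,2]<-40)&(L[...,2]>-55)
k=m&(abs(L[...,1])<24);print('top z tool',np.median(L[k][:,2]).round(1) if k.any() else None, k.sum())
E
python3 w.py
```

```text
15.625 tcp [0.5931 0.0324 0.1798] out 59.6 side -1.2 z 179.8 rot needed [ 0.001 -0.001 -0.005] q6 2.64 F out 0.1 side -1.1 up -2.2 grip 55.6 gap 0.721
dial face 2444 x=-0.0145 y -0.0180 z +16.25
top z tool -48.9 8302
```

>>> apply_moves([
  [0,[-0.01,0.03,-0.08],[0,0,-0.005]],
  [0,[-0.02,0.06,-0.159],[0,0,-0.005]],
  [0,[-0.03,0.1,-0.159],[0,0,-0.005]],
  [0,[-0.042,0.1315,-0.159],[0,0,-0.005]],
  [0,[-0.042,0.1315,-0.159],[0,0,-0.005]],
])

```text
clock: 16.3
ee_pos: [0.5851, 0.0598, 0.1487]
eef_rot: [0.82, -0.573, 0.0, -0.0]
contact_force: [0.3, -0.5, -1.6]
finger_gap: 0.719
grip_force: 55.6
```

>>> apply_moves([
  [0,[0,0,0],[0,0,0]],
  [0,[0,0,0],[0,0,0]],
])

```text
clock: 16.55
ee_pos: [0.5851, 0.0589, 0.1484]
eef_rot: [0.819, -0.574, 0.0, 0.0]
contact_force: [-0.5, 0.4, -2.0]
finger_gap: 0.718
grip_force: 55.6
```

```bash
python3 -c "
from a import *
st()"; cp pics/w_1562.png pics/v.png
```

```text
16.55 tcp [0.5851 0.0589 0.1484] out 31.9 side 0.5 z 148.4 rot needed [0.001 0.001 0.007] q6 2.69 F out -0.5 side -0.4 up -2.0 grip 55.6 gap 0.718cp: cannot stat 'pics/w_1562.png': No such file or directory
```

Run:
```python
from a import *
# check from the fixed cameras: gauge top rectangle vs upright top, in rack axes
for k in('top','side'):
    f,P,K,T=shot(k);Q=P.reshape(-1,3);D=Q[:,:2]-F;a=D@n*1e3;b=D@t*1e3;z=Q[:,2]*1e3
    m=(abs(a-32)<45)&(abs(b)<40)
    g=m&(abs(z-197)<4);u=m&(abs(z-189)<2.5)&(a<3)
    print(k,'top face',g.sum(),np.c_[a,b,z][g].min(0).round(1) if g.any() else '',np.c_[a,b,z][g].max(0).round(1) if g.any() else '','upright b',np.percentile(b[u],[1,99]).round(1),'a max',np.percentile(a[u],99).round(1))
    fr=m&(a>40)&(z>95)&(z<190);print('  front',fr.sum(),np.median(a[fr]).round(1) if fr.any() else '')
```

```text
top top face 54 [ -9.8 -38.  193.4] [ 45.6   7.4 199.4] upright b [-20.8  -5.2] a max -0.5
  front 241 47.0
side top face 373 [ 12.4 -39.2 193.1] [ 45.8  39.9 200.4] upright b [-21.1  18.3] a max -2.5
  front 3 41.4
```

>>> apply_moves([
  [0,[-0.0035,0.0094,0],[0,0,0.005]],
  [0,[-0.007,0.0188,0],[0,0,0.005]],
  [0,[-0.0105,0.0282,0],[0,0,0.005]],
  [0,[-0.014,0.0375,0],[0,0,0.005]],
  [0,[-0.014,0.0375,0],[0,0,0.005]],
])

```text
clock: 17.27
ee_pos: [0.582, 0.0668, 0.148]
eef_rot: [0.82, -0.572, -0.0, 0.0]
contact_force: [0.1, -0.4, -2.2]
finger_gap: 0.717
grip_force: 55.6
```

```bash
python3 -c "
from a import *
st()"
```

```text
17.275 tcp [0.582  0.0668 0.148 ] out 23.4 side 0.3 z 148.0 rot needed [ 0.001 -0.001  0.001] q6 2.7 F out 0.4 side -0.0 up -2.2 grip 55.6 gap 0.717
```

Past the head's plane with no contact force, so the head is in the mouth. I'll continue inwards gently.

>>> apply_moves([
  [0,[-0.0035,0.0094,0],[0,0,0]],
  [0,[-0.007,0.0188,0],[0,0,0]],
  [0,[-0.0085,0.0235,0],[0,0,0]],
  [0,[-0.0085,0.0235,0],[0,0,0]],
])

```text
clock: 17.77
ee_pos: [0.5803, 0.0714, 0.148]
eef_rot: [0.82, -0.572, -0.0, 0.0]
contact_force: [0.0, -0.4, -0.9]
finger_gap: 0.717
grip_force: 55.6
```

```bash
python3 -c "
from a import *
st()"
```

```text
17.775 tcp [0.5803 0.0714 0.148 ] out 18.5 side 0.4 z 148.0 rot needed [ 0.001 -0.001  0.001] q6 2.71 F out 0.3 side -0.1 up -0.9 grip 55.6 gap 0.717
```

>>> apply_moves([
  [0,[-0.0018,0.0047,0],[0,0,0]],
  [0,[-0.0035,0.0094,0],[0,0,0]],
  [0,[-0.0052,0.0141,0],[0,0,0]],
  [0,[-0.0052,0.0141,0],[0,0,0]],
])

```text
clock: 18.27
ee_pos: [0.5795, 0.0736, 0.148]
eef_rot: [0.82, -0.572, 0.0, 0.001]
contact_force: [0.7, -3.5, -2.9]
finger_gap: 0.723
grip_force: 55.5
```

```bash
python3 -c "
from a import *
st()"
```

```text
18.275 tcp [0.5795 0.0736 0.148 ] out 16.2 side 0.4 z 148.0 rot needed [0.003 0.    0.002] q6 2.71 F out 3.5 side -0.6 up -2.9 grip 55.5 gap 0.723
```

Flush contact with the upright at 3.5 N. Now lower onto the bolt.

>>> apply_moves([
  [0,[0.001,-0.0025,-0.015],[0,0,0]],
  [0,[0.001,-0.0025,-0.03],[0,0,0]],
  [0,[0.001,-0.0025,-0.045],[0,0,0]],
  [0,[0.001,-0.0025,-0.06],[0,0,0]],
  [0,[0.001,-0.0025,-0.06],[0,0,0]],
])

```text
clock: 18.9
ee_pos: [0.5794, 0.0736, 0.1356]
eef_rot: [0.82, -0.572, -0.0, 0.0]
contact_force: [1.6, -2.2, -3.0]
finger_gap: 0.719
grip_force: 55.5
```

```bash
python3 -c "
from a import *
st()"
```

```text
18.9 tcp [0.5794 0.0736 0.1356] out 16.2 side 0.3 z 135.6 rot needed [ 0.001 -0.001  0.002] q6 2.71 F out 2.7 side 0.8 up -3.0 grip 55.5 gap 0.719
```

>>> apply_moves([
  [0,[0,0,-0.0075],[0,0,0]],
  [0,[0,0,-0.015],[0,0,0]],
  [0,[0,0,-0.02],[0,0,0]],
  [0,[0,0,-0.02],[0,0,0]],
])

```text
clock: 19.4
ee_pos: [0.5796, 0.0737, 0.1319]
eef_rot: [0.82, -0.572, 0.0, 0.0]
contact_force: [1.9, -1.8, -2.0]
finger_gap: 0.716
grip_force: 55.8
```

```bash
python3 -c "
from a import *
st()"
```

```text
19.4 tcp [0.5796 0.0737 0.1319] out 16.2 side 0.4 z 131.9 rot needed [ 0.001 -0.     0.001] q6 2.71 F out 2.4 side 1.1 up -2.0 grip 55.8 gap 0.716
```

>>> apply_moves([
  [0,[0,0,-0.005],[0,0,0]],
  [0,[0,0,-0.01],[0,0,0]],
  [0,[0,0,-0.01],[0,0,0]],
])

```text
clock: 19.77
ee_pos: [0.5796, 0.0737, 0.13]
eef_rot: [0.82, -0.572, 0.0, 0.0]
contact_force: [0.6, -2.5, -0.5]
finger_gap: 0.72
grip_force: 55.8
```

>>> apply_moves([
  [0,[0,0,-0.005],[0,0,0]],
  [0,[0,0,-0.005],[0,0,0]],
])

```text
clock: 20.02
ee_pos: [0.5797, 0.0737, 0.1297]
eef_rot: [0.82, -0.572, 0.0, 0.0]
contact_force: [-1.6, -1.7, 4.2]
finger_gap: 0.718
grip_force: 56.2
```

```bash
python3 -c "
from a import *
st()"
```

```text
20.025 tcp [0.5797 0.0737 0.1297] out 16.2 side 0.5 z 129.7 rot needed [0.001 0.    0.001] q6 2.71 F out 1.0 side -2.1 up 4.2 grip 56.2 gap 0.718
```

>>> apply_moves([
  [0,[0.0035,-0.0094,0],[0,0,0]],
  [0,[0.007,-0.0188,0],[0,0,0]],
  [0,[0.0085,-0.0235,0],[0,0,0]],
  [0,[0.0085,-0.0235,0],[0,0,0]],
])

```text
clock: 20.52
ee_pos: [0.5811, 0.071, 0.1295]
eef_rot: [0.82, -0.572, -0.001, -0.001]
contact_force: [-1.6, 5.0, 5.5]
finger_gap: 0.72
grip_force: 56.5
```

```bash
python3 -c "
from a import *
st()"
```

```text
20.525 tcp [0.5811 0.071  0.1295] out 19.2 side 0.9 z 129.5 rot needed [-0.007 -0.001  0.001] q6 2.7 F out -5.2 side 0.2 up 5.5 grip 56.5 gap 0.720
```

The gauge moves out 3 mm and then the head holds it (5 N), so it is captured. I'll go back flush, ease the grip and release.

>>> apply_moves([
  [0,[-0.0035,0.0094,0],[0,0,0]],
  [0,[-0.007,0.0188,0],[0,0,0]],
  [0,[-0.0075,0.0215,0],[0,0,0]],
  [0,[-0.0075,0.0215,0],[0,0,0]],
], force=20)

```text
clock: 21.02
ee_pos: [0.5805, 0.0728, 0.1296]
eef_rot: [0.82, -0.573, 0.001, 0.0]
contact_force: [1.5, -4.5, 5.0]
finger_gap: 0.719
grip_force: 56.3
```

```bash
python3 -c "
from a import *
st()"
```

```text
21.025 tcp [0.5805 0.0728 0.1296] out 17.3 side 0.9 z 129.6 rot needed [0.002 0.003 0.002] q6 2.71 F out 4.8 side -0.1 up 5.0 grip 56.3 gap 0.719
```

>>> apply_moves([
  [0.72,[0.0003,-0.001,0.002],[0,0,0]],
  [0.75,[0.0005,-0.0015,0.004],[0,0,0]],
  [0.8,[0.0005,-0.0015,0.004],[0,0,0]],
  [1,[0.0005,-0.0015,0.004],[0,0,0]],
  [1,[0.0005,-0.0015,0.004],[0,0,0]],
], force=20)

```text
clock: 21.65
ee_pos: [0.5795, 0.0732, 0.1295]
eef_rot: [0.82, -0.572, -0.0, 0.0]
contact_force: [-0.0, 1.0, 0.0]
finger_gap: 0.998
grip_force: 0.0
```

Run:
```python
from a import *
st()
f,P,K,T=shot('wrist');cv2.imwrite('pics/rel.png',cv2.convertScaleAbs(f,alpha=1.4)[...,::-1])
```

```text
21.65 tcp [0.5795 0.0732 0.1295] out 16.6 side 0.2 z 129.5 rot needed [ 0.    -0.002  0.001] q6 2.71 F out -1.0 side 0.3 up 0.0 grip 0.0 gap 0.998
```

View pics/rel.png

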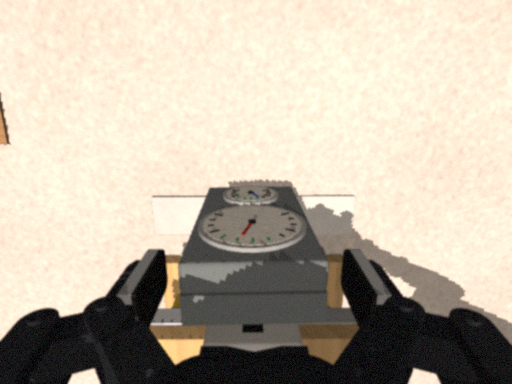

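The wrist view shows the released gauge hanging squarely at (255,255), with the fingers clear on both sides at (150,270) and (355,270). I'll retract straight up, then out.

>>> apply_moves([
  [1,[0,0,0.08],[0,0,0]],
  [1,[0,0,0.25],[0,0,0]],
  [1,[0,0,0.5],[0,0,0]],
  [1,[0,0,0.7],[0,0,0]],
  [1,[0,0,0.7],[0,0,0]],
])

```text
clock: 22.32
ee_pos: [0.5823, 0.0728, 0.276]
eef_rot: [0.82, -0.572, 0.004, -0.002]
contact_force: [-0.4, -0.5, -0.3]
finger_gap: 1.0
grip_force: 0.0
```

>>> apply_moves([
  [1,[0.1,-0.3,0.1],[0,0,0]],
  [1,[0.1,-0.3,0.1],[0,0,0]],
  [1,[0.1,-0.3,0.1],[0,0,0]],
  [1,[0.1,-0.3,0.1],[0,0,0]],
])

```text
clock: 22.82
ee_pos: [0.5992, 0.0141, 0.289]
eef_rot: [0.82, -0.572, -0.001, 0.0]
contact_force: [0.1, -0.1, 0.5]
finger_gap: 1.002
grip_force: 0.0
```

Run:
```python
from a import *
st()
for k in('wrist','top','side'):
    f,P,K,T=shot(k);Q=P.reshape(-1,3);D=Q[:,:2]-F;a=D@n*1e3;b=D@t*1e3;z=Q[:,2]*1e3
    m=(a>-1)&(a<45)&(abs(b)<45)
    g=m&(z>165)&(z<200)&(a>8);h=m&(a>26)&(z>72)&(z<165)
    if g.sum()>20: print(k,'top',g.sum(),cv2.minAreaRect(np.c_[a,b][g&(z>np.percentile(z[g],60)-3)].astype(np.float32)),'z',np.percentile(z[g],[50,90]).round(1))
    if h.sum()>20:
        p=np.linalg.lstsq(np.c_[b,z,np.ones_like(b)][h],a[h],rcond=None)[0];print('  face',h.sum(),p.round(4),np.median(a[h]).round(1),'b',np.percentile(b[h],[1,99]).round(1),'z',np.percentile(z[h],[1,99]).round(1))
    if k!='wrist':
        d=np.load(k+'.npz');print('  changed px',[(i,int((np.abs(f[v-15:v+15,u-25:u+25].astype(int)-d['f'][v-15:v+15,u-25:u+25]).max(-1)>40).sum())) for i,u,v in((('jar',256,142),('cutter',328,138),('carton',388,232)) if k=='top' else (('jar',207,202),('cutter',232,167),('carton',326,157)))])
```

```text
22.825 tcp [0.5992 0.0141 0.289 ] out 78.9 side -1.8 z 289.0 rot needed [-0.001 -0.004 -0.001] q6 2.61 F out 0.1 side 0.0 up 0.5 grip 0.0 gap 1.002
wrist top 1791 ((20.316715240478516, 0.7963409423828125), (24.50828742980957, 61.33639907836914), 0.1651635617017746) z [178.5 179.6]
  face 1508 [-4.80000e-03  2.22000e-02  2.99459e+01] 33.3 b [-28.1  32.2] z [ 73.1 164.6]
top top 219 ((15.492334365844727, -1.2238235473632812), (20.828472137451172, 62.976932525634766), 8.319250106811523) z [178.1 180.3]
  face 71 [ 0.1931  0.0328 30.786 ] 29.9 b [-31.7  -4.7] z [ 74.2 161.4]
  changed px [('jar', 0), ('cutter', 0), ('carton', 0)]
side top 256 ((18.930023193359375, -1.3828544616699219), (21.45671844482422, 62.039306640625), 0.0320773608982563) z [177.5 179.1]
  changed px [('jar', 0), ('cutter', 369), ('carton', 0)]
```

The gauge hangs with its top at 0.179 m and stands at most 3 mm off the face, tilted about 1.3° and centred within 1 mm. The bystanders are unchanged: the top view matches the start. Handing in.

```bash
python3 -c "
from rig import *
print(sign_off())"
```

```text
the job is handed in; nothing more can be done
None
```

The gauge hangs released on the bolt, dial outwards, and I handed the job in at about 23 s, with no verdict returned; on my first grasp the fingers shut on top of the gauge and tipped it about 17°, and I eased it back upright before taking it properly.

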